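Brush out the empty thread jar

ROBOT

A 7-joint arm with a two-finger parallel gripper is mounted at the origin on the work surface. World frame = base frame: x ahead of the robot, y to its left, z up, the work surface at z = 0. Lengths are in m, angles in rad, forces in N, time in s.
With the tool pointing down it reaches from about 0.4 to 0.85 m from the base axis. Payload 4.5 kg.
Tool frame: the origin (TCP) lies midway between the tips of the shut fingers; the grasp point (between the pads) lies 19 mm behind it; z points along the fingers, y is the line along which they close (so a half turn about z gives the same grasp; the last joint's range is limited). The gripper opens to 88 mm and grips with 3 to 60 N. Pads are 18 mm wide; open, the fingers measure 123 mm over their backs; the gripper's body (75 mm by 187 mm) begins 45 mm behind the grasp point.
Start: joints at [1.356, 0.689, -0.195, 1.565, 0.157, 0.902, -0.215], TCP at [0.154, -0.606, 0.239] pointing down, gripper open.
Joint ranges: [-3.01, 3.01], [-0.46, 2.08], [-1.47, 1.51], [0.13, 2.56], [-1, 4.14], [0.04, 2.09], [-2.66, 2.66]. Speed limits (rad/s): [2.57, 2.57, 3.14, 3.14, 3.14, 3.14, 3.14].

INTERFACE

Orientations are given as a unit quaternion [x, y, z, w].
In Python, from plant import sensors, eyes, finish_job gives the robot as it stands.
- The arm moves only by the tool send_rows, never from a script. Its argument "rows" is text: rows parted by semicolons, each of 4 numbers parted by spaces: the shift along the tool's x, y, z normalised to -1 to 1, where 1 is 30 cm, then the turn about the tool's z normalised to -1 to 1, where 1 is 2 pi rad. A call has 1 to 10 rows; each row is the pose to reach, as a shift and turn from the pose commanded when the call began, along the tool's axes at that moment, turning the shorter way round; what a row does not reach only later rows make up. A row lasts 1/12 s, in which the tool goes at most 41.7 mm and 7.16 degrees, less where a joint would pass 70% of its speed; a pose out of reach is approached as far as the arm can. A call with a number of a shift or a turn outside -1 to 1 is refused whole. A call with a gripper value outside its range is refused whole. "jaw" is the closure, from -1 (fully open) to 1 (shut), set as the call begins (left out, the last holds). The fingers move at their own pace and stop on an object; "force" is the grip in N (left out, the last holds). Time passes only in rows, so rows that repeat a pose let the fingers close. It gives the time, the measured TCP pose, the force, the opening and the grip force at its end, in the units of the state.
- sensors.get_state(): the state, without advancing time (a new reading comes with each control period).
- eyes.snapshot(name): name is "scene" or "side" or "wrist"; returns (picture, depth): 480x640x3 uint8, red, green, blue; 480x640 float32, m along the optical axis (not along the pixel's ray), 0 where there is no reading.
- eyes.calibration(name): a dict with "fov_y" (degrees; the focal length in pixels is half the picture's height over the tangent of half this angle, whatever the lens; pixels are square), "cx", "cy" (the principal point, pixels), "dist_coeffs" ([k1, k2, p1, p2, k3] as OpenCV has them; the pictures are not rectified), "world_from_camera" (4x4, takes a point from camera to world coordinates). Camera axes: x right, y down, z forward; pixel columns grow to the right and rows downward; lengths in m; the calibration is good to about 2 mm. A picture is of the moment at which its call begins: read the wrist's pose just before it. calibration takes no time and is no camera call; for the wrist camera it gives the pose at the moment of the call.
- finish_job(): hands the job in; it is judged then, once.
The state is a dict: "clock": time; "q": joint angles; "qd": joint speeds; "joint_torque": joint torques, N m; "tool_pos": TCP position; "eef_rot": TCP orientation; "contact_force": force on the tool from outside, world axes, zero at the start; "moment": the same for the moment, N m; "opening": opening from 0.0 (shut) to 1.0 (fully open); "finger_force": force on a finger pad.
Only numpy, scipy, OpenCV 4.12 (cv2) and the standard library are available. Lean on these libraries where they do the work, as an engineer would, in place of code of your own. Each camera call takes 0.05 s, during which the arm holds its last target. There are 200 camera calls.

TASK

One of the two clear jars still has thread spools in it; the other is empty. Take the long brush out of its pot and, in the empty jar, brush three full strokes, each right down to the bottom and back up until the whole bristle head is at the top of the jar with its upper end at or above the rim; then stand the brush back in its pot, bristles down, and let go. Keep the brush out of the jar with the spools, and leave the jars, the spools, the pot and the other things on the mat standing where they are.

Things in the scene. Friction and masses are not known exactly. Their poses are not given: they have to be found in the camera images.
- jar_a: one of two identical clear glass jars, open at the top, 68 mm outside diameter, 60 mm inside diameter (4 mm wall), 130 mm tall, inner floor 6 mm above its underside; loose, standing on the mat. Origin at the centre of its underside, z up. One of the jars (it varies) holds two thread spools, the other is empty
- jar_b: one of two identical clear glass jars, open at the top, 68 mm outside diameter, 60 mm inside diameter (4 mm wall), 130 mm tall, inner floor 6 mm above its underside; loose, standing on the mat. Origin at the centre of its underside, z up. One of the jars (it varies) holds two thread spools, the other is empty
- spool_a: thread spool, 28 mm diameter, 70 mm tall, standing beside the other one in one of the two glass jars; origin at the centre of its underside
- spool_b: thread spool, 28 mm diameter, 70 mm tall, standing beside the other one in one of the two glass jars; origin at the centre of its underside
- pot: white ceramic pot, open at the top, lower and wider than the jars: 90 mm outside diameter, 80 mm inside diameter, 75 mm tall, inner floor 6 mm above its underside; loose. The brush stands in it at the start. Origin at the centre of its underside, z up
- brush: long bottle brush, 220 mm, standing upright in the pot, bristles down. Along its own z from its origin (centre of the flat lower end): bristle head 0 to 60 mm (stiff core 38 mm diameter; soft bristles 58 mm diameter that yield freely), steel stem 10 mm diameter from 60 to 132 mm, round wooden handle 20 mm diameter from 132 to 220 mm; about 0.1 kg
- brush_tip (a point): centre of the flat lower end of the brush (its origin)
- brush_grip (a point): middle of the brush's wooden handle, 180 mm above its tip: the place to grip, from above
- spool_c: lone thread spool standing on the mat, 28 mm diameter, 70 mm tall, to be left alone; origin at the centre of its underside
- button_tin: round metal button tin on the mat, 54 mm diameter, 38 mm tall, to be left alone; origin at the centre of its underside
- pincushion: round pincushion on the mat, 78 mm diameter, 62 mm tall with its pins, to be left alone; origin at the centre of its underside
- tape_measure: round white tape measure lying flat on the mat, 54 mm diameter, 16 mm thick, to be left alone; origin at the centre of its underside
Not all that is in view belongs to the job. Leave any pink or red look-alike of the jar_a alone.

How it is judged:
On the way, in this order (a step that is already met when the one before it is completed fails the run):
1. first stroke: the brush's tip is down inside the empty jar, within 10 mm of its inner floor (((horizontal distance between spool_a and jar_b below 0.034 m and horizontal distance between brush_tip and jar_a below 0.03 m and z of brush_tip in the frame of jar_a below 0.016 m) or (horizontal distance between spool_a and jar_a below 0.034 m and horizontal distance between brush_tip and jar_b below 0.03 m and z of brush_tip in the frame of jar_b below 0.016 m))).
2. first stroke: the brush is drawn up in the empty jar until the top of its bristles is level with the rim (tip more than 65 mm above the jar's underside) (((horizontal distance between spool_a and jar_b below 0.034 m and horizontal distance between brush_tip and jar_a below 0.03 m and z of brush_tip in the frame of jar_a above 0.065 m) or (horizontal distance between spool_a and jar_a below 0.034 m and horizontal distance between brush_tip and jar_b below 0.03 m and z of brush_tip in the frame of jar_b above 0.065 m))).
3. second stroke: the brush's tip is down inside the empty jar, within 10 mm of its inner floor (((horizontal distance between spool_a and jar_b below 0.034 m and horizontal distance between brush_tip and jar_a below 0.03 m and z of brush_tip in the frame of jar_a below 0.016 m) or (horizontal distance between spool_a and jar_a below 0.034 m and horizontal distance between brush_tip and jar_b below 0.03 m and z of brush_tip in the frame of jar_b below 0.016 m))).
4. second stroke: the brush is drawn up in the empty jar until the top of its bristles is level with the rim (tip more than 65 mm above the jar's underside) (((horizontal distance between spool_a and jar_b below 0.034 m and horizontal distance between brush_tip and jar_a below 0.03 m and z of brush_tip in the frame of jar_a above 0.065 m) or (horizontal distance between spool_a and jar_a below 0.034 m and horizontal distance between brush_tip and jar_b below 0.03 m and z of brush_tip in the frame of jar_b above 0.065 m))).
5. third stroke: the brush's tip is down inside the empty jar, within 10 mm of its inner floor (((horizontal distance between spool_a and jar_b below 0.034 m and horizontal distance between brush_tip and jar_a below 0.03 m and z of brush_tip in the frame of jar_a below 0.016 m) or (horizontal distance between spool_a and jar_a below 0.034 m and horizontal distance between brush_tip and jar_b below 0.03 m and z of brush_tip in the frame of jar_b below 0.016 m))).
6. third stroke: the brush is drawn up in the empty jar until the top of its bristles is level with the rim (tip more than 65 mm above the jar's underside) (((horizontal distance between spool_a and jar_b below 0.034 m and horizontal distance between brush_tip and jar_a below 0.03 m and z of brush_tip in the frame of jar_a above 0.065 m) or (horizontal distance between spool_a and jar_a below 0.034 m and horizontal distance between brush_tip and jar_b below 0.03 m and z of brush_tip in the frame of jar_b above 0.065 m))).
At the end, for the whole second after the job is handed in: Brush released, at rest in the pot, bristles down: tip under 20 mm above the pot's underside, under 36 mm off its axis, lean under 0.6 rad. Jars and pot upright (0.15 rad); jars, lone spool, tin, pincushion, tape within 30 mm, pot within 40 mm of their starts; both spools in their jar (horizontal distance between brush_tip and pot below 0.036 m and z of brush_tip in the frame of pot between 0 and 0.02 m and angle between brush's own z axis and vertical below 0.6 rad and z of brush_grip in the frame of pot above 0.1 m and linear speed of brush below 0.02 m/s and angle between each of jar_a, jar_b, pot's own z axis and vertical below 0.15 rad and ((horizontal distance between each of spool_a, spool_b and jar_b below 0.034 m and z of each of spool_a, spool_b in the frame of jar_b below 0.06 m) or (horizontal distance between each of spool_a, spool_b and jar_a below 0.034 m and z of each of spool_a, spool_b in the frame of jar_a below 0.06 m)) and distance of each of jar_a, jar_b, spool_c, button_tin, pincushion, tape_measure from where it was at the start of the episode below 0.03 m and distance of pot from where it was at the start of the episode below 0.04 m); the robot touches nothing.
It fails at once if a jar, the lone spool, the tin, the pincushion or the tape measure is shifted more than 30 mm, or the pot more than 40 mm (distance of any of jar_a, jar_b, spool_c, button_tin, pincushion, tape_measure from where it was at the start of the episode above 0.03 m or distance of pot from where it was at the start of the episode above 0.04 m).
It fails at once if a jar, the pot or the lone spool is tipped by more than 0.35 rad (angle between any of jar_a, jar_b, pot, spool_c's own z axis and vertical above 0.35 rad).
It fails at once if the brush is put into the jar that holds the spools ((horizontal distance between spool_a and jar_b below 0.034 m and horizontal distance between brush_tip and jar_b below 0.03 m and z of brush_tip in the frame of jar_b below 0.11 m) or (horizontal distance between spool_a and jar_a below 0.034 m and horizontal distance between brush_tip and jar_a below 0.03 m and z of brush_tip in the frame of jar_a below 0.11 m)).
It also fails if it takes over 61 s, if anything falls off the work surface, if the arm or the gripper's body presses on something with over 40 N, if the wrist force passes 120 N, or if a joint passes its speed limit or range.

## Working session

There is one attempt and no reset: what is moved stays moved. The work goes in short steps, Python scripts to look and compute and a tool call to move; the robot and the scene stay as the last step left them, time stands still between calls to the robot, and variables do not carry over. Pictures are saved under pics/ and viewed, at most 10 in all, crops included, and the job is handed in when it is done.

Besides the shell and the picture viewer there is one more tool, called after ">>>" as name(argument=value, ...) on one line, values as JSON. send_rows: Moves the arm, as the interface text tells. Scaled input: -1 to 1 covers 30 cm each way for a shift and 2 pi rad each way for a turn. Its arguments: {"type":"object","properties":{"rows":{"type":"string"},"jaw":{"type":"number"},"force":{"type":"number"}},"required":["rows"]}

```bash
mkdir -p pics
python3 - <<'E'
from plant import sensors, eyes
import cv2,numpy as np
print(sensors.get_state())
for n in ("scene","side"):
    p,d=eyes.snapshot(n); np.savez(f"pics/{n}0.npz",p=p,d=d)
    cv2.imwrite(f"pics/{n}0.png",p[...,::-1]); print(eyes.calibration(n))
E
```

```text
{'clock': 0.0, 'q': array([ 1.35583054,  0.69001589, -0.19452558,  1.56633144,  0.15727804,
        0.90256243, -0.21513044]), 'qd': array([ 0.00033999, -0.00106062,  0.00076106, -0.00096827,  0.00226095,
       -0.00132802,  0.0004691 ]), 'joint_torque': array([ 7.21799734e-04, -5.27554929e+01, -1.26691740e+00, -1.53430098e+01,
       -5.27141453e-02,  6.57298457e-03,  1.72931022e-04]), 'tool_pos': array([ 0.15367841, -0.60513812,  0.23789381]), 'eef_rot': array([ 9.92270993e-01,  1.24086051e-01, -1.79217495e-04, -9.46372599e-04]), 'contact_force': array([-0.28367557,  0.63285705, -1.03641274]), 'moment': array([-0.04054802,  0.0097595 , -0.03548247]), 'finger_force': 0.0, 'opening': 0.9998721653857978}
{'fov_y': 47.357774090683904, 'cx': 317.77658261738867, 'cy': 238.5266577214243, 'dist_coeffs': array([-0.03377537,  0.        ,  0.        ,  0.        ,  0.        ]), 'world_from_camera': array([[ 0.61640068,  0.61654691, -0.4898164 ,  1.01723377],
       [ 0.78724804, -0.49598793,  0.366383  , -0.35529943],
       [-0.01705072, -0.61144573, -0.79110264,  0.91983489],
       [ 0.        ,  0.        ,  0.        ,  1.        ]])}
{'fov_y': 57.220244677584446, 'cx': 313.22479475845194, 'cy': 239.81324049631007, 'dist_coeffs': array([-0.10798996,  0.        ,  0.        ,  0.        ,  0.        ]), 'world_from_camera': array([[-0.98255346, -0.13580709,  0.12706349,  0.44923403],
       [-0.18593522,  0.70225662, -0.68721447,  0.49312456],
       [ 0.00409742, -0.69885054, -0.715256  ,  0.65502854],
       [ 0.        ,  0.        ,  0.        ,  1.        ]])}
```

View pics/scene0.png

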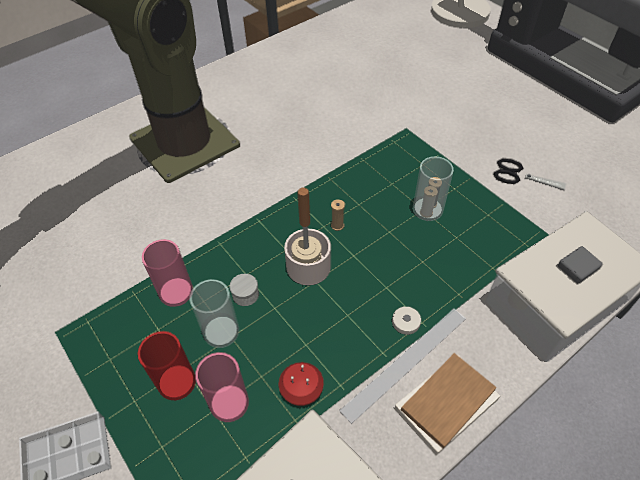

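View pics/side0.png

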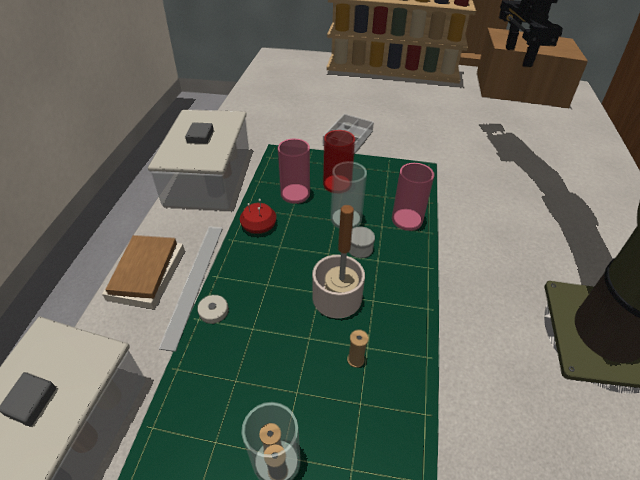

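The scene view shows the empty jar at about (213,312), among pink and red look-alikes and the tin. The jar with the spools is at (433,190), and the brush handle runs from (303,190) down to the pot at (308,257). In the side view the empty jar is at (348,195), the handle top at (347,209) and the pot at (338,286).

```bash
cat > h.py <<'E'
import numpy as np,cv2
from plant import sensors, eyes
def K(c):
    f=240/np.tan(np.radians(c["fov_y"]/2)); return np.array([[f,0,c["cx"]],[0,f,c["cy"]],[0,0,1]])
def ray(c,px):
    u=cv2.undistortPoints(np.array([[px]],float),K(c),c["dist_coeffs"])[0,0]
    T=c["world_from_camera"]; return T[:3,3],T[:3,:3]@np.array([u[0],u[1],1])
def onz(c,px,z):
    o,d=ray(c,px); return (o+d*(z-o[2])/d[2]).round(4)
def cross(r1,r2):
    (o1,d1),(o2,d2)=r1,r2
    s=np.linalg.lstsq(np.c_[d1,-d2],o2-o1,rcond=None)[0]
    a,b=o1+d1*s[0],o2+d2*s[1]; return ((a+b)/2).round(4),np.linalg.norm(a-b).round(4)
E
cat > m.py <<'E'
from h import *
C={n:eyes.calibration(n) for n in("scene","side")}
hd={}
for n,box in(("scene",(285,180,320,250)),("side",(330,200,365,285))):
    p=np.load(f"pics/{n}0.npz")["p"]; hsv=cv2.cvtColor(p,cv2.COLOR_RGB2HSV)
    x0,y0,x1,y1=box
    m=np.zeros(p.shape[:2],np.uint8); m[y0:y1,x0:x1]=cv2.inRange(hsv,(0,110,40),(20,255,220))[y0:y1,x0:x1]
    k,l,s,_=cv2.connectedComponentsWithStats(m); i=1+s[1:,4].argmax(); ys,xs=np.where(l==i)
    # axis line of handle
    yy=np.unique(ys); mid=np.array([xs[ys==y].mean() for y in yy]); w=np.array([(ys*0+1)[ys==y].sum() for y in yy])
    f=np.polyfit(yy[5:-5],mid[5:-5],1); print(n,s[i],w[[3,len(w)//2,-4]],"slope",f[0]); hd[n]=(f,yy)
    # planes of the axis
    o,a=ray(C[n],(np.polyval(f,yy[5]),yy[5])); _,b=ray(C[n],(np.polyval(f,yy[-5]),yy[-5])); hd[n]=(o,np.cross(a,b),yy,f)
(o1,n1,y1,f1),(o2,n2,y2,f2)=hd["scene"],hd["side"]
for z in(.226,.186,.138,.006):
    print("axis at z",z,np.linalg.solve(np.array([n1,n2,[0,0,1]]),[n1@o1,n2@o2,z]).round(4))
for a,z in(((307.5,248),.075),):print("pot rim",onz(C["scene"],a,z),onz(C["side"],(338.5,275),z))
for nm,a,b,z in(("jar rim",(210,300),(349,179),.13),("jar base",(221,331),(347,217),.006),("spjar rim",(436,171),(270,427),.13)):
    print(nm,onz(C["scene"],a,z),onz(C["side"],b,z),cross(ray(C["scene"],a),ray(C["side"],b)))
S=[]
for n,(x0,y0,w,h) in(("scene",(165,260,110,120)),("side",(300,145,110,120)),("scene",(265,180,110,120)),("side",(290,200,110,120))):
    S.append(cv2.resize(np.load(f"pics/{n}0.npz")["p"][y0:y0+h,x0:x0+w,::-1],None,fx=2.5,fy=2.5,interpolation=cv2.INTER_CUBIC))
cv2.imwrite("pics/crop.png",np.vstack([np.hstack(S[:2]),np.hstack(S[2:])]))
E
python3 m.py
```

```text
scene [298 188  12  39 366] [10 10  9] slope 0.050000000000002015
side [339 205  15  48 540] [12 11 11] slope -0.078892657840029
axis at z 0.226 [0.4889 0.0109 0.226 ]
axis at z 0.186 [0.4889 0.0106 0.186 ]
axis at z 0.138 [0.489  0.0103 0.138 ]
axis at z 0.006 [0.4892 0.0095 0.006 ]
pot rim [0.4999 0.0063 0.075 ] [0.4941 0.0104 0.075 ]
jar rim [ 0.5174 -0.2121  0.13  ] [ 0.5051 -0.1862  0.13  ] (array([ 0.5067, -0.2089,  0.1127]), np.float64(0.0006))
jar base [ 0.5103 -0.2088  0.006 ] [ 0.5053 -0.2126  0.006 ] (array([ 0.5075, -0.2099,  0.0063]), np.float64(0.0057))
spjar rim [0.5421 0.3016 0.13  ] [0.5351 0.3061 0.13  ] (array([0.5374, 0.3051, 0.1247]), np.float64(0.0035))
```

View pics/crop.png

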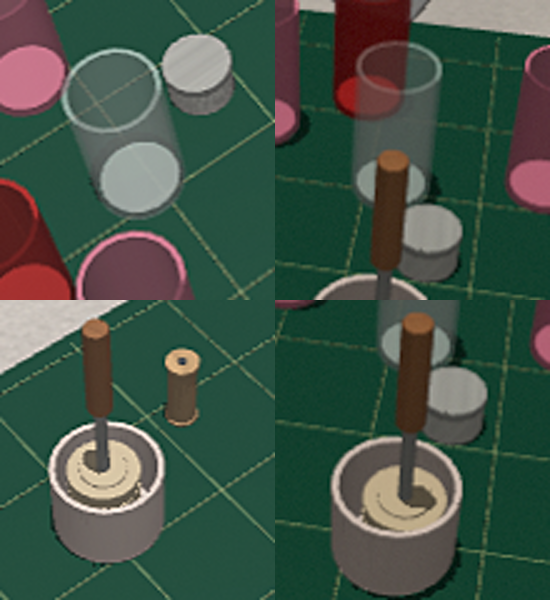

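The crops put the empty jar's rim centre at scene (209.8,296) and side (349.6,172), and its floor at (221,331) and (346.4,217.8). The pot rim centre is at scene (308,246.6) and side (338.8,274). The brush stands vertical.

```bash
cat >> h.py <<'E'
def shift(p):
    from scipy.spatial.transform import Rotation as R
    s=sensors.get_state(); return (R.from_quat(s["eef_rot"]).inv().apply(np.array(p)-s["tool_pos"])/.3).round(4)
E
python3 - <<'E'
from h import *
C={n:eyes.calibration(n) for n in("scene","side")}
for nm,a,b,z in(("pot rim",(308,246.6),(338.8,274),.075),("jar rim",(209.8,296),(349.6,172),.13),("jar base",(221,331.2),(346.4,217.8),.006)):
    print(nm,onz(C["scene"],a,z),onz(C["side"],b,z),cross(ray(C["scene"],a),ray(C["side"],b)))
for p in((.35,-.42,.28),(.47,-.16,.28),(.489,.0106,.28)):print(shift(p))
E
```

```text
pot rim [0.4978 0.0091 0.075 ] [0.494  0.0081 0.075 ] (array([0.4955, 0.0088, 0.0743]), np.float64(0.0037))
jar rim [ 0.5104 -0.2083  0.13  ] [ 0.5068 -0.2087  0.13  ] (array([ 0.5081, -0.2086,  0.129 ]), np.float64(0.003))
jar base [ 0.5106 -0.209   0.006 ] [ 0.5062 -0.2098  0.006 ] (array([ 0.5079, -0.2095,  0.0047]), np.float64(0.0039))
[ 0.7862 -0.4375 -0.1394]
[ 1.3873 -1.1789 -0.1382]
[ 1.5887 -1.7145 -0.1373]
```

>>> send_rows(rows="0.2 -0.11 -0.07 0;0.393 -0.22 -0.14 0;0.48 -0.35 -0.14 0;0.58 -0.47 -0.14 0;0.67 -0.59 -0.14 0;0.75 -0.7 -0.14 0;0.83 -0.79 -0.14 0;0.89 -0.86 -0.14 0;0.93 -0.9 -0.14 0;0.93 -0.9 -0.14 0", jaw=-1, force=25)

```text
clock: 0.93
tool_pos: [0.3597, -0.2704, 0.2808]
eef_rot: [0.992, 0.127, 0.0, -0.001]
contact_force: [-0.9, 0.0, -0.1]
opening: 1.001
finger_force: 0.0
```

Run:
```python
from h import *
for p in((.489,.0106,.28),(.489,.0106,.171)):print(shift(p))
print(sensors.get_state()["q"].round(2))
```

```text
[ 0.6532 -0.7979  0.005 ]
[ 0.6527 -0.7972  0.3683]
[ 0.69  0.41 -0.21  2.01  0.12  0.74 -0.91]
```

>>> send_rows(rows="0.07 -0.09 0 0;0.15 -0.18 0 0;0.23 -0.28 0 0;0.31 -0.38 0 0;0.39 -0.48 0 0;0.47 -0.58 0 0;0.55 -0.68 0 0;0.62 -0.76 0 0;0.653 -0.798 0 0;0.653 -0.798 0 0")

```text
clock: 1.77
tool_pos: [0.4902, 0.0096, 0.2806]
eef_rot: [0.992, 0.128, 0.001, -0.001]
contact_force: [0.2, -0.0, 0.4]
opening: 0.997
finger_force: 0.0
```

Run:
```python
from h import *
print(shift((.489,.0106,.171)))
p,d=eyes.snapshot("wrist"); cv2.imwrite("pics/w1.png",p[...,::-1])
```

```text
[-0.0036 -0.0034  0.3652]
```

View pics/w1.png

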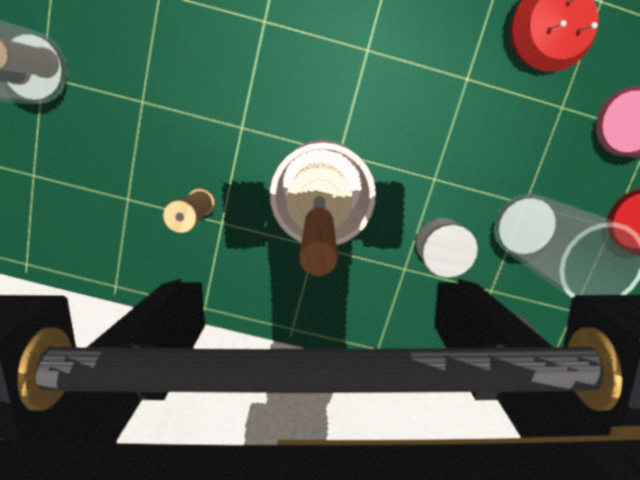

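The wrist view shows the handle top at (318,260), centred between the fingers. The empty jar's rim is at about (603,262).

Run:
```python
from h import *
c=eyes.calibration("wrist")
print(onz(c,(318.5,258.5),.226),onz(c,(323,194),.075),onz(c,(525,226),.006))
```

```text
[0.4897 0.0076 0.226 ] [0.4974 0.006  0.075 ] [ 0.5068 -0.2099  0.006 ]
```

>>> send_rows(rows="-0.003 -0.003 0.05 0;-0.003 -0.003 0.11 0;-0.003 -0.003 0.17 0;-0.003 -0.003 0.23 0;-0.003 -0.003 0.29 0;-0.003 -0.003 0.33 0;-0.003 -0.003 0.355 0;-0.003 -0.003 0.365 0;-0.003 -0.003 0.365 0")

```text
clock: 2.57
tool_pos: [0.4871, 0.0044, 0.1709]
eef_rot: [0.992, 0.123, -0.001, 0.0]
contact_force: [0.2, 0.8, -0.7]
opening: 0.998
finger_force: 0.0
```

>>> send_rows(rows="0 0 0 0;0 0 0 0;0 0 0 0;0 0 0 0;0 0 0 0;0 0 0 0;0 0 0 0;0 0 0 0;0 0 0 0;0 0 0 0", jaw=1, force=25)

```text
clock: 3.4
tool_pos: [0.4877, 0.0056, 0.1712]
eef_rot: [0.992, 0.124, -0.0, 0.0]
contact_force: [0.3, -0.2, -0.2]
opening: 0.268
finger_force: 0.1
```

>>> send_rows(rows="0 0 0 0;0 0 0 0;0 0 0 0;0 0 0 0;0 0 0 0;0 0 0 0")

```text
clock: 3.9
tool_pos: [0.4876, 0.0055, 0.1712]
eef_rot: [0.992, 0.124, -0.0, 0.0]
contact_force: [0.1, 0.5, -0.3]
opening: 0.219
finger_force: 25.0
```

>>> send_rows(rows="0 0 -0.05 0;0 0 -0.11 0;0 0 -0.18 0;0 0 -0.25 0;0 0 -0.32 0;0 0 -0.39 0;0 0 -0.46 0;0 0 -0.52 0;0 0 -0.55 0;0 0 -0.55 0")

```text
clock: 4.73
tool_pos: [0.4887, 0.0056, 0.3379]
eef_rot: [0.992, 0.124, 0.002, 0.0]
contact_force: [0.3, 0.5, -1.2]
opening: 0.221
finger_force: 25.0
```

Run:
```python
from h import *
print(sensors.get_state()["tool_pos"])
S=[]
for n in("scene","side"):
    p,d=eyes.snapshot(n); np.savez(f"pics/{n}1.npz",p=p,d=d); S.append(p[60:330,190:450,::-1])
cv2.imwrite("pics/lift.png",cv2.resize(np.hstack(S),None,fx=1.5,fy=1.5))
```

```text
[0.48866956 0.00564983 0.33785653]
```

View pics/lift.png

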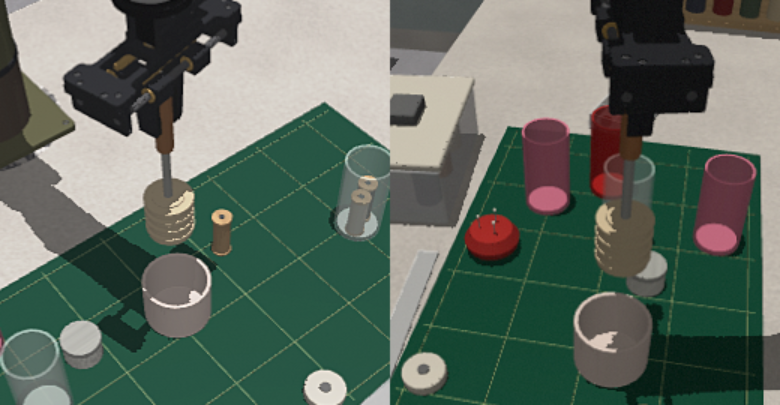

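The brush is held and hangs clear of the pot. In full-picture pixels the head centre is near scene (303.7,201) and side (346.7,219), and the handle is near (300.7,143) and (351.3,153). Next I'll check for lean.

Run:
```python
from h import *
C={n:eyes.calibration(n) for n in("scene","side")}
hd=[]
for n,a,b in(("scene",(300.7,143.3),(303.7,201.3)),("side",(351.3,153.3),(346.7,218.7))):
    o,r=ray(C[n],a);_,s=ray(C[n],b); hd.append((o,np.cross(r,s)))
(o1,n1),(o2,n2)=hd
for z in(.35,.27,.2,.173):print(z,np.linalg.solve(np.array([n1,n2,[0,0,1]]),[n1@o1,n2@o2,z]).round(4))
print(cross(ray(C["scene"],(303.7,201.3)),ray(C["side"],(346.7,218.7))))
s=sensors.get_state();print(s["tool_pos"])
```

```text
0.35 [0.4885 0.012  0.35  ]
0.27 [0.488  0.0121 0.27  ]
0.2 [0.4876 0.0121 0.2   ]
0.173 [0.4875 0.0121 0.173 ]
(array([0.4903, 0.0076, 0.203 ]), np.float64(0.0052))
[0.48720518 0.00542206 0.33554138]
```

Run:
```python
from h import *
print(shift((.507,-.212,.336)),sensors.get_state()["tool_pos"])
```

```text
[-0.1145  0.7187 -0.0014] [0.48720518 0.00542206 0.33554138]
```

>>> send_rows(rows="-0.01 0.05 0 0;-0.02 0.13 0 0;-0.035 0.22 0 0;-0.05 0.32 0 0;-0.07 0.42 0 0;-0.085 0.52 0 0;-0.1 0.61 0 0;-0.11 0.68 0 0;-0.114 0.715 0 0;-0.114 0.717 0 0")

```text
clock: 5.67
tool_pos: [0.5066, -0.2138, 0.3346]
eef_rot: [0.993, 0.122, -0.001, 0.0]
contact_force: [-0.2, 0.5, -0.9]
opening: 0.221
finger_force: 25.0
```

>>> send_rows(rows="0 0 0 0;0 0 0 0;0 0 0 0;0 0 0 0")

```text
clock: 6.0
tool_pos: [0.5077, -0.2097, 0.3363]
eef_rot: [0.992, 0.125, 0.0, -0.0]
contact_force: [1.0, 0.5, -0.6]
opening: 0.217
finger_force: 25.0
```

Run:
```python
from h import *
print(shift((.507,-.212,.175)))
S=[]
for n,(x,y) in(("scene",(140,120)),("side",(260,60))):
    p,d=eyes.snapshot(n); S.append(p[y:y+240,x:x+190,::-1])
cv2.imwrite("pics/over.png",cv2.resize(np.hstack(S),None,fx=2,fy=2))
print(sensors.get_state()["tool_pos"])
```

```text
[-0.0041  0.0071  0.5376]
[ 0.50762011 -0.21032055  0.33637924]
```

View pics/over.png

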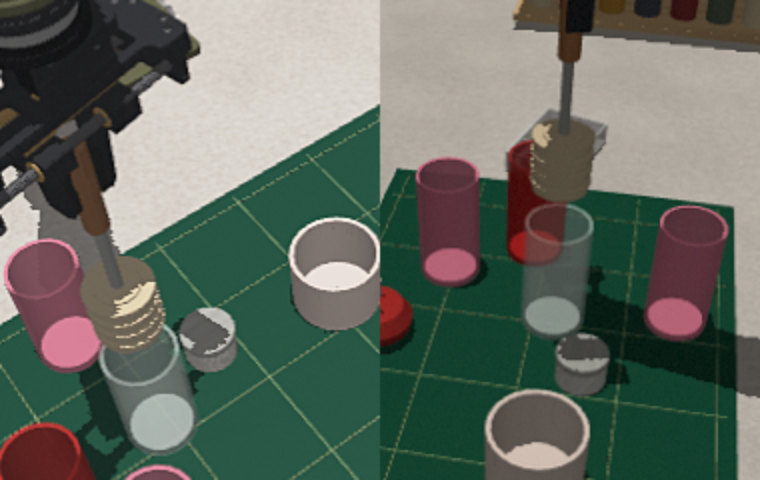

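In both views the brush axis lines up with the jar axis to within about 2 mm: the side view has 562 against 561, the scene view 133 against 135. I'll go down.

>>> send_rows(rows="-0.002 0.004 0.04 0;-0.002 0.004 0.1 0;-0.002 0.004 0.16 0;-0.002 0.004 0.22 0;-0.002 0.004 0.29 0;-0.002 0.004 0.36 0;-0.002 0.004 0.43 0;-0.002 0.004 0.49 0;-0.002 0.004 0.53 0;-0.002 0.004 0.537 0")

```text
clock: 6.93
tool_pos: [0.506, -0.2118, 0.1732]
eef_rot: [0.992, 0.124, -0.002, -0.001]
contact_force: [-0.2, -0.4, -0.0]
opening: 0.221
finger_force: 25.0
```

>>> send_rows(rows="0 0 0 0;0 0 0 0;0 0 0 0")

```text
clock: 7.18
tool_pos: [0.508, -0.2128, 0.1762]
eef_rot: [0.992, 0.124, 0.001, 0.0]
contact_force: [0.4, 0.4, -0.6]
opening: 0.222
finger_force: 25.0
```

Run:
```python
from h import *
S=[]
for n,(x,y) in(("scene",(140,160)),("side",(260,90))):
    p,d=eyes.snapshot(n); S.append(p[y:y+200,x:x+190,::-1])
cv2.imwrite("pics/in.png",cv2.resize(np.hstack(S),None,fx=2,fy=2))
s=sensors.get_state();print(s["tool_pos"],s["contact_force"])
```

```text
[ 0.50782719 -0.21287609  0.17609429] [ 0.52059727 -0.49420985 -1.51457504]
```

View pics/in.png

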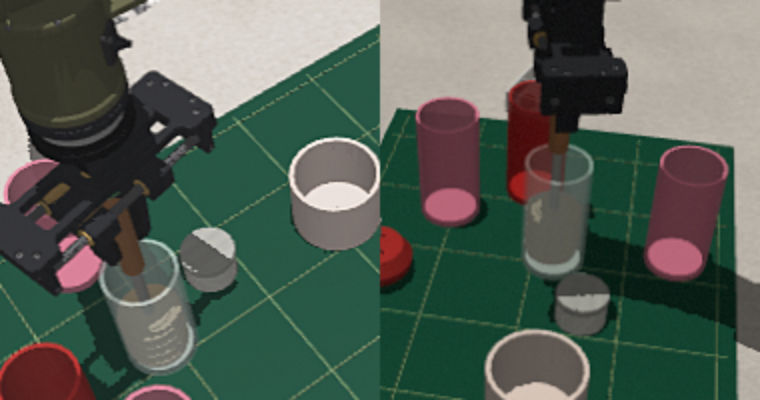

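The head is fully inside the jar and near the floor, the jar hasn't moved, and there is no contact force. I'll go 2 mm lower and stroke.

>>> send_rows(rows="0 0 0.008 0;0 0 0.008 0;0 0 0.008 0;0 0 -0.06 0;0 0 -0.13 0;0 0 -0.2 0;0 0 -0.24 0;0 0 -0.24 0;0 0 -0.24 0;0 0 -0.24 0")

```text
clock: 8.12
tool_pos: [0.5065, -0.2125, 0.2462]
eef_rot: [0.992, 0.124, -0.001, -0.0]
contact_force: [-0.1, 0.1, -1.6]
opening: 0.214
finger_force: 25.0
```

>>> send_rows(rows="0 0 0.06 0;0 0 0.13 0;0 0 0.2 0;0 0 0.24 0;0 0 0.248 0;0 0 0.248 0;0 0 0.248 0;0 0 0.248 0")

```text
clock: 8.78
tool_pos: [0.507, -0.2126, 0.1723]
eef_rot: [0.992, 0.124, -0.0, -0.0]
contact_force: [-0.3, 0.3, -0.8]
opening: 0.219
finger_force: 25.0
```

>>> send_rows(rows="0 0 -0.06 0;0 0 -0.13 0;0 0 -0.2 0;0 0 -0.248 0;0 0 -0.248 0;0 0 -0.248 0;0 0 -0.248 0")

```text
clock: 9.37
tool_pos: [0.5065, -0.2125, 0.2462]
eef_rot: [0.992, 0.124, -0.001, -0.0]
contact_force: [-0.6, -0.5, -0.7]
opening: 0.221
finger_force: 25.0
```

>>> send_rows(rows="0 0 0.06 0;0 0 0.13 0;0 0 0.2 0;0 0 0.24 0;0 0 0.248 0;0 0 0.248 0;0 0 0.248 0;0 0 0.248 0")

```text
clock: 10.03
tool_pos: [0.5072, -0.2127, 0.1727]
eef_rot: [0.992, 0.124, -0.0, 0.0]
contact_force: [-0.1, -0.4, -1.7]
opening: 0.218
finger_force: 25.0
```

>>> send_rows(rows="0 0 -0.06 0;0 0 -0.13 0;0 0 -0.2 0;0 0 -0.248 0;0 0 -0.248 0;0 0 -0.248 0;0 0 -0.248 0")

```text
clock: 10.62
tool_pos: [0.5065, -0.2125, 0.2464]
eef_rot: [0.992, 0.124, -0.001, -0.0]
contact_force: [-0.4, 0.1, -1.9]
opening: 0.216
finger_force: 25.0
```

The three strokes look complete. As a check, I'll touch the floor gently to confirm how deep the tip went.

>>> send_rows(rows="0 0 0.06 0;0 0 0.13 0;0 0 0.2 0;0 0 0.24 0;0 0 0.25 0;0 0 0.25 0;0 0 0.25 0;0 0 0.25 0")

```text
clock: 11.28
tool_pos: [0.507, -0.2126, 0.1718]
eef_rot: [0.992, 0.124, -0.0, -0.0]
contact_force: [-0.3, -0.6, -0.7]
opening: 0.218
finger_force: 25.0
```

>>> send_rows(rows="0 0 0.003 0;0 0 0.005 0;0 0 0.005 0;0 0 0.005 0")

```text
clock: 11.62
tool_pos: [0.5072, -0.2127, 0.1707]
eef_rot: [0.992, 0.124, 0.0, 0.0]
contact_force: [-0.1, 0.3, -1.2]
opening: 0.216
finger_force: 25.0
```

>>> send_rows(rows="0 0 0.003 0;0 0 0.005 0;0 0 0.005 0;0 0 0.005 0")

```text
clock: 11.95
tool_pos: [0.5077, -0.2127, 0.1698]
eef_rot: [0.992, 0.124, 0.001, 0.0]
contact_force: [-1.2, -0.5, 5.3]
opening: 0.222
finger_force: 25.0
```

>>> send_rows(rows="0 0 0.003 0;0 0 0.005 0;0 0 0.005 0;0 0 0.005 0")

```text
clock: 12.28
tool_pos: [0.5084, -0.2128, 0.1696]
eef_rot: [0.992, 0.124, 0.002, 0.001]
contact_force: [-1.6, 1.2, 16.2]
opening: 0.222
finger_force: 25.0
```

The tip touches the floor at TCP z ≈ 0.170, so the strokes at 0.1725 bottomed about 2.5 mm above it. Now I'll lift out and go back to the pot.

>>> send_rows(rows="0 0 -0.04 0;0 0 -0.1 0;0 0 -0.17 0;0 0 -0.24 0;0 0 -0.31 0;0 0 -0.38 0;0 0 -0.45 0;0 0 -0.52 0;0 0 -0.56 0;0 0 -0.56 0")

```text
clock: 13.12
tool_pos: [0.5085, -0.2131, 0.338]
eef_rot: [0.992, 0.124, 0.002, 0.001]
contact_force: [1.3, 0.7, -0.9]
opening: 0.224
finger_force: 25.0
```

Run:
```python
from h import *
print(shift((.4945,.005,.336)))
```

```text
[ 0.1337 -0.7161  0.0051]
```

>>> send_rows(rows="0.01 -0.05 0 0;0.025 -0.13 0 0;0.04 -0.22 0 0;0.06 -0.32 0 0;0.08 -0.42 0 0;0.097 -0.52 0 0;0.113 -0.61 0 0;0.127 -0.68 0 0;0.133 -0.716 0 0;0.133 -0.716 0 0")

```text
clock: 13.95
tool_pos: [0.4922, 0.008, 0.3347]
eef_rot: [0.992, 0.127, -0.001, -0.001]
contact_force: [-0.3, 0.6, -0.8]
opening: 0.222
finger_force: 25.0
```

>>> send_rows(rows="0 0 0 0;0 0 0 0;0 0 0 0;0 0 0 0")

```text
clock: 14.28
tool_pos: [0.493, 0.0037, 0.3354]
eef_rot: [0.992, 0.123, -0.0, 0.0]
contact_force: [0.4, 0.0, -1.7]
opening: 0.219
finger_force: 25.0
```

Run:
```python
from h import *
print(shift((.4945,.005,.171)))
S=[]
for n,(x,y) in(("scene",(210,90)),("side",(250,110))):
    p,d=eyes.snapshot(n); S.append(p[y:y+220,x:x+190,::-1])
cv2.imwrite("pics/pot.png",cv2.resize(np.hstack(S),None,fx=2,fy=2))
```

```text
[ 0.0059 -0.0033  0.5481]
```

View pics/pot.png

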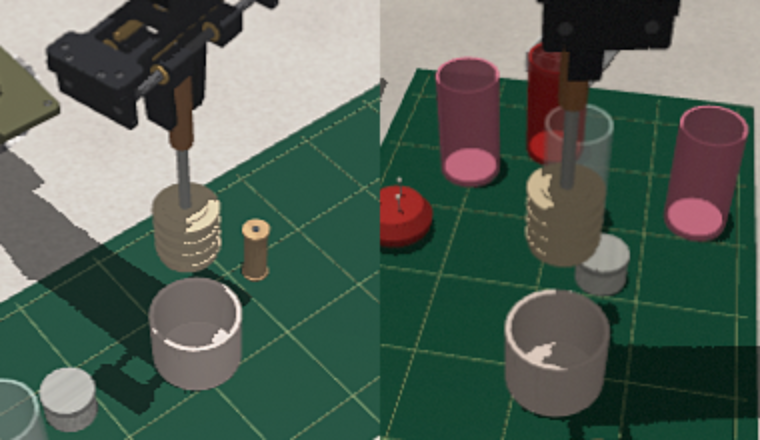

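The brush hangs over the middle of the pot in both views, with the head at scene (187,235) and the rim at (196,315). I'll lower it and let go.

>>> send_rows(rows="0.003 -0.002 0.04 0;0.003 -0.002 0.1 0;0.003 -0.002 0.16 0;0.003 -0.002 0.22 0;0.003 -0.002 0.29 0;0.003 -0.002 0.36 0;0.003 -0.002 0.43 0;0.003 -0.002 0.49 0;0.003 -0.002 0.53 0;0.003 -0.002 0.545 0")

```text
clock: 15.22
tool_pos: [0.4929, 0.0057, 0.1705]
eef_rot: [0.992, 0.124, -0.001, 0.0]
contact_force: [-0.5, 1.2, -1.5]
opening: 0.224
finger_force: 25.0
```

>>> send_rows(rows="0 0 0 0;0 0 0 0;0 0 0.003 0;0 0 0.006 0;0 0 0.006 0;0 0 0.006 0")

```text
clock: 15.72
tool_pos: [0.4939, 0.0061, 0.1707]
eef_rot: [0.992, 0.124, 0.0, 0.0]
contact_force: [-0.8, -0.7, -1.6]
opening: 0.224
finger_force: 25.0
```

Within a millimetre of the floor; opening.

>>> send_rows(rows="0 0 0.003 0;0 0 0.003 0;0 0 0.003 0;0 0 0.003 0;0 0 0.003 0;0 0 0.003 0;0 0 0.003 0;0 0 0.003 0;0 0 0.003 0;0 0 0.003 0", jaw=-1)

```text
clock: 16.55
tool_pos: [0.4937, 0.0062, 0.1694]
eef_rot: [0.992, 0.124, 0.0, 0.0]
contact_force: [0.4, -1.0, -0.0]
opening: 0.951
finger_force: 0.0
```

>>> send_rows(rows="0 0 0 0;0 0 0 0;0 0 0 0;0 0 0 0;0 0 0 0;0 0 0 0;0 0 0 0;0 0 0 0")

```text
clock: 17.22
tool_pos: [0.4937, 0.0061, 0.1694]
eef_rot: [0.992, 0.124, 0.0, 0.0]
contact_force: [-0.5, 0.8, -0.5]
opening: 1.003
finger_force: 0.0
```

>>> send_rows(rows="0 0 -0.03 0;0 0 -0.08 0;0 0 -0.14 0;0 0 -0.22 0;0 0 -0.3 0;0 0 -0.38 0;0 0 -0.46 0;0 0 -0.5 0;0 0 -0.5 0;0 0 -0.5 0")

```text
clock: 18.05
tool_pos: [0.4938, 0.0061, 0.32]
eef_rot: [0.992, 0.124, 0.001, 0.0]
contact_force: [0.0, 0.0, -0.1]
opening: 1.001
finger_force: 0.0
```

Run:
```python
from h import *
S=[]
for n in("scene","side"):
    p,d=eyes.snapshot(n); S.append(p[90:480,150:460,::-1])
cv2.imwrite("pics/end.png",cv2.resize(np.hstack(S),None,fx=1.25,fy=1.25))
print(sensors.get_state()["opening"])
```

```text
0.9939585145550701
```

View pics/end.png

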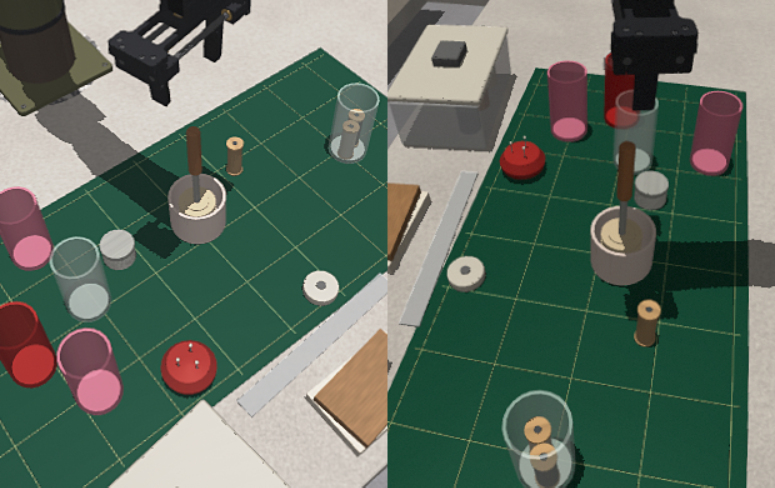

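The brush stands upright in the pot (scene crop (197,190)), the gripper is clear, and everything else is where it was.

```bash
python3 -c "
from plant import finish_job
print(finish_job())"
```

```text
the job is handed in; nothing more can be done
None
```

I brushed three full strokes in the empty jar, stood the brush back in its pot bristles down and let go, and handed the job in at about 18 s; the last pictures show everything else where it was, and no verdict was returned.

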